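Switch on the supply under the red guard

TASK

Switch on the motor supply: tilt a finger in under the lip of the red guard and lift the guard with it, and with the guard resting on the finger flip the toggle beneath it fully over, away from you towards the guard's hinge, then draw the finger back out and let the guard drop shut over the toggle. Work gently with the fingers from outside, pinching and picking up nothing; leave the switch under the yellow guard and everything else on the bench as they are.

Things in the scene. Friction and masses are not known exactly. Their poses are not given: they have to be found in the camera images.
- red_station: grey switch box with a black top, 140 x 110 x 50 mm (along its x, y, z), screwed to the bench, carrying the red guard; origin at the centre of its underside, z up, its x axis points away from the robot (turned up to about 0.25 rad), from the guard's free front towards the guard's hinge. Flat top at z = 50 mm. Along its side edges only low studs, 12 mm high.
- yellow_station: grey switch box with a black top, 140 x 110 x 50 mm (along its x, y, z), screwed to the bench, carrying the yellow guard; origin at the centre of its underside, z up, its x axis points away from the robot (turned up to about 0.25 rad), from the guard's free front towards the guard's hinge. Flat top at z = 50 mm. Along its side edges only low studs, 12 mm high.
- red_guard (a joint): angle of the translucent red guard over the toggle, rad: 0 shut, grows as its front swings up and back, stop at 1.4. A light spring and its weight (about 40 g) always shut it, it never stays up; under 1 N below the lip lifts it. Lift it from below the lip with a fingertip tilted forward: a plumb finger pushed level against its front rubs and jams. Raised, it leans on the finger and slides along it
- red_guard_hinge (a point): middle of the red guard's hinge line, along station y at station x = +30 mm, z = 50 mm. Hood 54 mm wide (y), 3 mm walls; top 96 mm above the bench. Its front wall (station x = -26 mm) and sides end 80 mm above the bench, open below; only within 12 mm of the hinge do the sides reach down to the box
- red_guard_lip (a point): middle of the lower front edge of the red guard's lip, a 3 mm ledge over its full width that juts out 8 mm to the front; shut, at station x = -34 mm, 80 mm above the bench, so 30 mm free above the box's top
- red_toggle (a joint): angle of the toggle under the red guard, rad: 0 to 0.06 off at the start (leaning 0.35 rad to the robot, station -x), 0.7 fully on (leaning 0.35 rad away, to the guard's hinge). Stays where left (friction, about 1 N at the tip). Pivot along y at station x = 0, z = 50 mm; steel stem 7 mm thick, 36 mm from pivot to ball centre
- red_toggle_tip (a point): centre of the white 13 mm ball at the end of the toggle under the red guard, about 84 mm above the bench in both end positions
- yellow_guard (a joint): angle of the translucent yellow guard on the other switch box, same make as the red one, rad, 0 shut
- yellow_toggle (a joint): angle of the toggle lever under the yellow guard, rad; same make as the red one
- screwdriver: screwdriver with yellow handle, 190 mm, lying on the bench across the robot's front; origin near its middle underneath
- tape: blue roll of tape, 64 mm across, 18 mm high, lying flat; origin under its centre
- breaker: white circuit breaker with blue rocker, 75 x 36 x 76 mm; origin under its centre
- meter: orange hand multimeter lying flat, 180 x 85 x 36 mm; origin under its centre
- contactor: grey and black contactor, 75 x 60 x 80 mm; origin under its centre
- motor: small grey electric motor, about 120 x 220 x 153 mm, 4.5 kg; origin under its centre
- screw_tray: green tray with three compartments, 130 x 170 x 35 mm; origin under its centre

How it is judged:
By the outcome, as a careful person would: the job done as asked, in the order asked, and still so for the second after the job is handed in, with the robot touching nothing.
It also fails if it takes over 40 s, if anything falls off the work surface, if the arm or the gripper's body presses on something with over 40 N, if the wrist force passes 120 N, or if a joint passes its speed limit or range.

ROBOT

A 6-joint arm with a two-finger parallel gripper is mounted at the origin on the work surface. World frame = base frame: x ahead of the robot, y to its left, z up, the work surface at z = 0. Lengths are in mm, angles in rad, forces in N, time in s.
With the tool pointing down it reaches from about 225 to 725 mm from the base axis. Payload 3.1 kg.
Tool frame: the origin (TCP) lies midway between the tips of the shut fingers; the grasp point (between the pads) lies behind it (bot.grip_depth is the z of the grasp point in the tool frame, in mm); z points along the fingers, x is the direction in which the jaws open and shut, and the axes are right-handed (so a half turn about z gives the same grasp; the last joint's range is limited). The gripper opens to 85 mm and grips with 20 to 120 N. Pads are 22 mm wide; open, the fingers measure 114 mm over their backs; the gripper's body (76 mm by 85 mm) begins 54 mm behind the grasp point. The pads swing forward as they close: fully open they stand 13 mm farther back than shut.
Start: joints at [-1.382, 0.048, 0.099, 1.622, 0, 1.443], TCP at [163.537, -498.872, 231.312] pointing down, gripper open.
Joint ranges: [-2.91, 2.91], [-0.99, 1.94], [-1.21, 1.42], [-2.12, 2.29], [-1.49, 1.47], [-3.14, 3.14]. Speed limits (rad/s): [2.79, 2.79, 3.14, 3.14, 3.14, 3.14].

INTERFACE

Orientations are given as a unit quaternion [x, y, z, w].
In Python, from workcell import get_state, vision, bot gives the robot as it stands.
- The arm moves only by the tool drive_tool, never from a script. Its argument "series" is a list of rows, each an object with "turn": the turn, a rotation vector about the tool's x, y, z each as a share of 45 degrees, from -1 to 1, a list of three; "slide": the shift along the tool's x, y, z each as a share of 0.1 m, from -1 to 1, a list of three; "grip": the closure, from 0 (fully open) to 1 (shut). A call has 1 to 8 rows; each row shifts and turns the commanded pose from where the row before left it, along the tool's axes as they then stand; what a row does not reach is not made up. A row lasts 1/8 s, in which the tool goes at most 62.5 mm and 10.7 degrees, less where a joint would pass 70% of its speed; a pose out of reach is approached as far as the arm can. A call with a number of a shift or a turn outside -1 to 1 is refused whole. A call with a gripper value outside its range is refused whole. The fingers move at their own pace and stop on an object; the grip force is fixed at half the most. Time passes only in rows, so rows that do not move let the fingers close. It gives the time, the measured TCP pose, the force and the opening at its end, in the units of the state.
- get_state(): the state, without advancing time (a new reading comes with each control period).
- vision.read_camera(name): name is "side" or "top" or "wrist"; returns the picture (400x640x3 uint8, red, green, blue); there is no depth.
- vision.camera_model(name): a dict with "mtx" (3x3 intrinsics, pixels), "dist_coeffs" ([k1, k2, p1, p2, k3] as OpenCV has them; the pictures are not rectified), "extrinsics" (4x4, takes a point from world to camera coordinates). Camera axes: x right, y down, z forward; pixel columns grow to the right and rows downward; lengths in mm; the calibration is good to about 2 mm. A picture is of the moment at which its call begins: read the wrist's pose just before it. camera_model takes no time and is no camera call; for the wrist camera it gives the pose at the moment of the call.
- bot.close_job(): hands the job in, once; it reports no verdict.
The state is a dict: "clock": time; "q": joint angles; "joint_vel": joint speeds; "effort": joint torques, N m; "tcp_pos": TCP position; "tcp_rot": TCP orientation; "force": force on the tool from outside, world axes, zero at the start; "moment": the same for the moment, N m; "width": opening from 0.0 (shut) to 1.0 (fully open).
Only numpy, scipy, OpenCV 4.12 (cv2) and the standard library are available. Lean on these libraries where they do the work, as an engineer would, in place of code of your own. Each camera call takes 0.05 s, during which the arm holds its last target.

## Working session

There is one attempt and no reset: what is moved stays moved. The work goes in short steps, Python scripts to look and compute and a tool call to move; the robot and the scene stay as the last step left them, time stands still between calls to the robot, and variables do not carry over. Pictures are saved under pics/ and viewed, and the job is handed in when it is done.

Besides the shell and the picture viewer there is one more tool, called after "Emit:" by a JSON object that holds its "name" and its "arguments", one argument or row to a line. drive_tool: Moves the arm, as the interface text tells. Shift numbers are shares of 0.1 m and turn numbers shares of 45 degrees, none past 1 either way. Its arguments: {"type":"object","properties":{"series":{"type":"array"}},"required":["series"]}

```bash
ls; mkdir -p pics; python3 - <<'E'
from workcell import get_state, vision, bot
import cv2
s=get_state(); print(s['clock'],s['tcp_pos'],s['tcp_rot'],s['force'],s['width'],bot.grip_depth)
for n in ['top','side']:
    im=vision.read_camera(n); cv2.imwrite(f'pics/{n}0.png',im[:,:,::-1])
    m=vision.camera_model(n); print(n,m)
E
```

```text
pics
0.0 [ 163.41866968 -498.26416718  230.1120174 ] [ 0.80979657 -0.58670957 -0.00086236 -0.00081095] [0.32841618 0.70737514 0.28099853] 0.9981830325613196 -18.700000000000003
top {'mtx': array([[385.52823311,   0.        , 317.44893954],
       [  0.        , 385.52823311, 201.45082752],
       [  0.        ,   0.        ,   1.        ]]), 'dist_coeffs': array([-0.00252135,  0.        ,  0.        ,  0.        ,  0.        ]), 'extrinsics': array([[ 3.82178744e-03, -9.99645887e-01,  2.63342807e-02,
         5.10745425e+00],
       [-9.85079069e-01, -8.29462551e-03, -1.71902378e-01,
         5.65084690e+02],
       [ 1.72059938e-01, -2.52843744e-02, -9.84761940e-01,
         9.73708904e+02],
       [ 0.00000000e+00,  0.00000000e+00,  0.00000000e+00,
         1.00000000e+00]])}
side {'mtx': array([[441.67387407,   0.        , 319.29431273],
       [  0.        , 441.67387407, 208.64091051],
       [  0.        ,   0.        ,   1.        ]]), 'dist_coeffs': array([-0.0728232,  0.       ,  0.       ,  0.       ,  0.       ]), 'extrinsics': array([[-8.99482575e-01, -4.36913339e-01,  6.15070211e-03,
         5.21634662e+02],
       [-2.96520353e-01,  5.99992604e-01, -7.43023927e-01,
         2.14963506e+02],
       [ 3.20946689e-01, -6.70160884e-01, -6.69236590e-01,
         1.14366974e+03],
       [ 0.00000000e+00,  0.00000000e+00,  0.00000000e+00,
         1.00000000e+00]])}
```

View pics/top0.png

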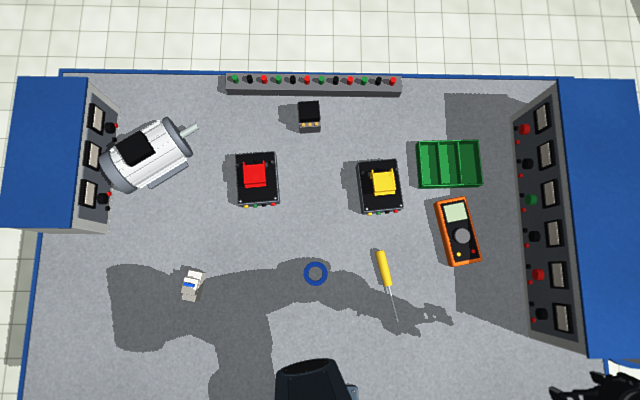

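View pics/side0.png

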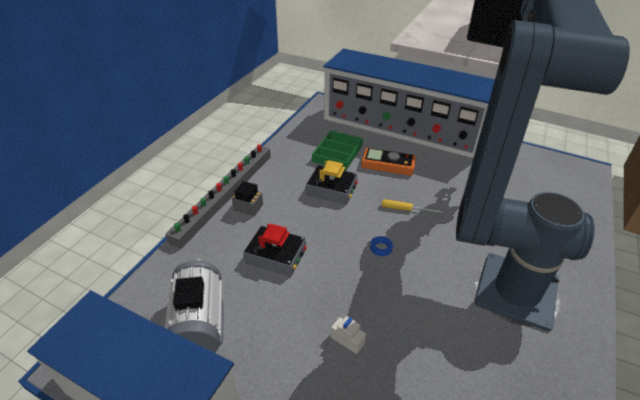

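```bash
cat > h.py <<'E'
from workcell import get_state, vision, bot
import numpy as np, cv2
from scipy.spatial.transform import Rotation as R
def ray(m,uv):
    uv=np.array(uv,float).reshape(-1,1,2)
    p=cv2.undistortPoints(uv,m['mtx'],m['dist_coeffs']).reshape(-1,2)
    E=m['extrinsics'];Rm=E[:3,:3];o=-Rm.T@E[:3,3]
    d=np.c_[p,np.ones(len(p))]@Rm
    return o,d
def plane(m,uv,z):
    o,d=ray(m,uv); return o+d*((z-o[2])/d[:,2])[:,None]
def proj(m,P):
    P=np.array(P,float).reshape(-1,3);E=m['extrinsics']
    r,_=cv2.Rodrigues(E[:3,:3]); return cv2.projectPoints(P,r,E[:3,3],m['mtx'],m['dist_coeffs'])[0].reshape(-1,2)
def snap(n,f,crop=None,k=1):
    m=vision.camera_model(n);im=vision.read_camera(n)
    np.savez('pics/'+f+'.npz',im=im,**m)
    o=im[:,:,::-1]
    if crop: a,b,c,d=crop;o=o[b:d,a:c]
    cv2.imwrite(f'pics/{f}.png',cv2.resize(o,None,fx=k,fy=k,interpolation=cv2.INTER_CUBIC))
    return m,im
E
python3 - <<'E'
from h import *
m=vision.camera_model('wrist');s=get_state()
E=m['extrinsics'];c=-E[:3,:3].T@E[:3,3];T=R.from_quat(s['tcp_rot'])
print('cam in tool',T.inv().apply(c-s['tcp_pos']),'axis',T.inv().apply(E[2,:3]),'camx',T.inv().apply(E[0,:3]), m['mtx'][0,0])
for n in ['top','side']:
    m,im=snap(n,n+'1',(220,130,420,230) if n=='top' else (230,140,370,280),4)
    h=cv2.cvtColor(im,cv2.COLOR_RGB2HSV)
    for nm,mask in [('red',((h[...,0]<6)|(h[...,0]>174))&(h[...,1]>180)&(h[...,2]>90)),('black',h[...,2]<45)]:
        k,l,st,ce=cv2.connectedComponentsWithStats(mask.astype(np.uint8))
        for i in range(1,k):
            if st[i,4]>60: print(n,nm,st[i],ce[i],plane(m,ce[i],96 if nm=='red' else 50)[0])
E
```

```text
cam in tool [-1.15668047e-01 -8.39632553e+01 -1.43041568e+02] axis [-1.24454296e-04  3.23518835e-01  9.46221723e-01] camx [ 9.99999676e-01  7.92651849e-04 -1.39484799e-04] 302.7000147806658
top red [243 160  24  28 528] [254.1969697  174.87121212] [624.19973322 171.24680762  96.        ]
top red [536 269   8  11  70] [539.8        274.11428571] [ 378.011616   -544.13035434   96.        ]
top black [298 101  22  22 415] [308.39036145 111.34698795] [817.14879737  34.56776287  50.        ]
top black [ 87 103  28  33 311] [ 99.18327974 122.        ] [778.30173789 600.75552957  50.        ]
top black [532 102  21  33 296] [542.61824324 118.55405405] [ 805.86951353 -621.4347708    50.        ]
top black [115 131  40  35 807] [134.76332094 148.29491945] [705.42100268 499.1993179   50.        ]
top black [536 139  21  32 297] [546.73063973 155.32996633] [ 699.06767309 -622.40666589   50.        ]
top black [ 83 141  28  43 237] [ 91.56962025 157.86919831] [677.57820721 610.67389122  50.        ]
top black [ 236  152   41   51 1218] [256.54351396 178.17569787] [626.47934089 171.28264236  50. 
[... 2239 characters left out ...]
  22  19 123] [467.70731707 116.6504065 ] [ 298.44178134 -748.65666332   50.        ]
side black [381 151  31  14 188] [396.21808511 157.91489362] [ 462.15766393 -355.36625065   50.        ]
side black [308 166  47  27 556] [332.2823741  180.79856115] [ 604.75773663 -144.76365062   50.        ]
side black [234 181  23  21 334] [245.2994012  191.40419162] [823.42293861  21.9466302   50.        ]
side black [245 227  58  38 906] [275.17439294 248.14238411] [620.97615273 187.25635278  50.        ]
side black [495 250  27  49 604] [506.74834437 275.24337748] [40.61292439  8.86766849 50.        ]
side black [173 277  30  33 823] [188.20413123 293.09599028] [736.6509407  412.04850876  50.        ]
```

View pics/top1.png

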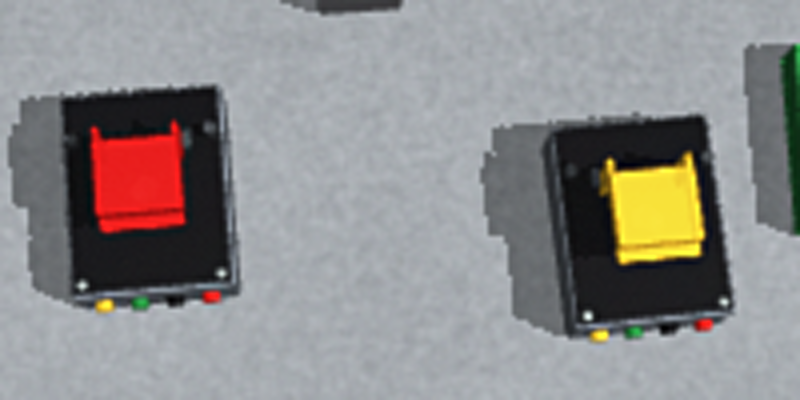

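View pics/side1.png

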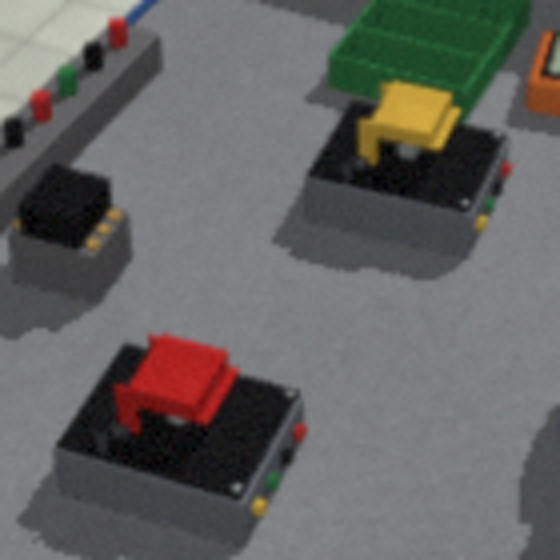

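```bash
python3 - <<'E'
from h import *
for n,(a,b,c,d) in [('top',(225,140,290,215)),('side',(235,215,315,290))]:
    D=np.load(f'pics/{n}1.npz');im=D['im'];m={k:D[k] for k in('mtx','dist_coeffs','extrinsics')}
    h=cv2.cvtColor(im,cv2.COLOR_RGB2HSV)
    red=((h[...,0]<6)|(h[...,0]>174))&(h[...,1]>150)&(h[...,2]>70)
    mk=np.zeros(im.shape[:2],np.uint8); mk[b:d,a:c]=((h[...,2]<50))[b:d,a:c]
    k,l,st,ce=cv2.connectedComponentsWithStats(mk); i=1+np.argmax(st[1:,4])
    ys,xs=np.where(l==i)
    P=plane(m,np.c_[xs,ys],50)[:,:2].astype(np.float32)
    r=cv2.minAreaRect(P); print(n,r); print(cv2.boxPoints(r))
E
```

```text
top ((630.6627197265625, 173.12232971191406), (132.01063537597656, 101.9655990600586), 5.558521270751953)
[[560.0295   217.47197 ]
 [569.90607  115.985825]
 [701.29596  128.77269 ]
 [691.4194   230.25883 ]]
side ((629.9484252929688, 176.51065063476562), (131.55714416503906, 102.53907775878906), 5.657868385314941)
[[559.4357  221.04544]
 [569.54486 119.0059 ]
 [700.4611  131.97586]
 [690.352   234.01541]]
```

Emit:
{"name": "drive_tool", "arguments": {
  "series": [
    {"turn": [0, 0, -0.23], "slide": [0, 0, 0], "grip": 1},
    {"turn": [0, 0, -0.23], "slide": [0, 0, 0], "grip": 1},
    {"turn": [0, 0, -0.23], "slide": [0, 0, 0], "grip": 1},
    {"turn": [0, 0, -0.23], "slide": [0, 0, 0], "grip": 1},
    {"turn": [0, 0, -0.23], "slide": [0, 0, 0], "grip": 1},
    {"turn": [0, 0, -0.23], "slide": [0, 0, 0], "grip": 1},
    {"turn": [0, 0, -0.23], "slide": [0, 0, 0], "grip": 1},
    {"turn": [0, 0, -0.23], "slide": [0, 0, 0], "grip": 1}
  ]
}}

```text
clock: 1.2
tcp_pos: [163.5, -498.7, 231.0]
tcp_rot: [0.995, 0.098, -0.0, -0.0]
force: [0.4, -1.2, -0.1]
width: 0.004
```

Emit:
{"name": "drive_tool", "arguments": {
  "series": [
    {"turn": [0, 0, -0.23], "slide": [0, 0, 0], "grip": 1},
    {"turn": [0, 0, -0.23], "slide": [0, 0, 0], "grip": 1},
    {"turn": [0, 0, -0.23], "slide": [0, 0, 0], "grip": 1},
    {"turn": [0, 0, -0.23], "slide": [0, 0, 0], "grip": 1},
    {"turn": [0, 0, -0.23], "slide": [0, 0, 0], "grip": 1},
    {"turn": [0, 0, -0.23], "slide": [0, 0, 0], "grip": 1},
    {"turn": [0, 0, -0.23], "slide": [0, 0, 0], "grip": 1},
    {"turn": [0, 0, -0.23], "slide": [0, 0, 0], "grip": 1}
  ]
}}

```text
clock: 2.2
tcp_pos: [163.5, -498.7, 231.0]
tcp_rot: [0.681, 0.732, 0.0, -0.0]
force: [0.3, -0.2, -0.9]
width: 0.001
```

```bash
cat >> h.py <<'E'
STN=np.array([630.2,174.8]); YAW=np.radians(5.6)
def goal(tdeg,Y=None):
    Y=YAW if Y is None else Y
    t=np.radians(tdeg);c,s=np.cos(Y),np.sin(Y)
    z=np.array([np.sin(t)*c,np.sin(t)*s,-np.cos(t)]);x=np.array([-s,c,0]);y=np.cross(z,x)
    return R.from_matrix(np.c_[x,y,z])
def st2w(p,S=None,Y=None):
    S=STN if S is None else S;Y=YAW if Y is None else Y
    c,s=np.cos(Y),np.sin(Y);return np.array([S[0]+c*p[0]-s*p[1],S[1]+s*p[0]+c*p[1],p[2]])
def w2st(w):
    c,s=np.cos(YAW),np.sin(YAW);d=np.array(w[:2])-STN
    return np.array([c*d[0]+s*d[1],-s*d[0]+c*d[1],w[2]])
def corner(s=None):
    s=s or get_state();T=R.from_quat(s['tcp_rot'])
    return w2st(np.array(s['tcp_pos'])+T.apply([0,11,0]))
def delta(pos,rot):
    s=get_state();T=R.from_quat(s['tcp_rot'])
    return T.inv().apply(np.array(pos)-s['tcp_pos'])/100,(T.inv()*rot).as_rotvec(degrees=True)/45
E
python3 - <<'E'
from h import *
s=get_state();print(s['clock'],s['tcp_pos'],s['q'],s['width'])
print(delta(st2w([-170,0,215]),goal(0)))
E
```

```text
2.2 [ 163.48692519 -498.70413936  230.97681549] [-1.38182724e+00  4.81743947e-02  9.87140138e-02  1.62198054e+00
 -1.01385785e-05 -1.45320350e+00] 0.001396708811902644
(array([6.34013924, 3.43616583, 0.16352478]), array([-9.83788758e-05, -8.14931501e-04, -3.35653618e-02]))
```

Emit:
{"name": "drive_tool", "arguments": {
  "series": [
    {"turn": [0, 0, -0.03], "slide": [0.4, 0.21, 0.01], "grip": 1},
    {"turn": [0, 0, 0], "slide": [0.4, 0.21, 0.01], "grip": 1},
    {"turn": [0, 0, 0], "slide": [0.4, 0.21, 0.01], "grip": 1},
    {"turn": [0, 0, 0], "slide": [0.4, 0.21, 0.01], "grip": 1},
    {"turn": [0, 0, 0], "slide": [0.4, 0.21, 0.01], "grip": 1},
    {"turn": [0, 0, 0], "slide": [0.4, 0.21, 0.01], "grip": 1},
    {"turn": [0, 0, 0], "slide": [0.4, 0.21, 0.01], "grip": 1},
    {"turn": [0, 0, 0], "slide": [0.4, 0.21, 0.01], "grip": 1}
  ]
}}

```text
clock: 3.2
tcp_pos: [303.7, -164.3, 223.2]
tcp_rot: [0.675, 0.738, 0.0, 0.0]
force: [0.5, 0.1, -0.0]
width: 0.003
```

Emit:
{"name": "drive_tool", "arguments": {
  "series": [
    {"turn": [0, 0, 0], "slide": [0.4, 0.21, 0.01], "grip": 1},
    {"turn": [0, 0, 0], "slide": [0.4, 0.21, 0.01], "grip": 1},
    {"turn": [0, 0, 0], "slide": [0.4, 0.21, 0.01], "grip": 1},
    {"turn": [0, 0, 0], "slide": [0.4, 0.21, 0.01], "grip": 1},
    {"turn": [0, 0, 0], "slide": [0.4, 0.21, 0.01], "grip": 1},
    {"turn": [0, 0, 0], "slide": [0.4, 0.21, 0.01], "grip": 1},
    {"turn": [0, 0, 0], "slide": [0.4, 0.21, 0.01], "grip": 1},
    {"turn": [0, 0, 0], "slide": [0, 0, 0], "grip": 1}
  ]
}}

```text
clock: 4.2
tcp_pos: [425.0, 128.5, 215.5]
tcp_rot: [0.673, 0.739, -0.0, -0.001]
force: [0.5, -0.6, 0.4]
width: 0.001
```

```bash
python3 - <<'E'
from h import *
s=get_state();print(s['clock'],s['tcp_pos'],s['q'],s['force'])
print(delta(st2w([-170,0,215]),goal(0)))
m,im=snap('wrist','w1')
print(proj(m,[st2w(p) for p in [(-34,0,80),(-34,27,80),(-34,-27,80),(-70,55,50),(-70,-55,50),(70,55,50),(70,-55,50),(-26,27,96),(-26,-27,96)]]))
E
```

```text
4.2 [425.0450446  128.546248   215.52709792] [ 1.42092562e-01 -1.64335511e-01 -1.35024121e-01  1.60134405e+00
  5.01194732e-04  4.84862113e-02] [ 0.46278285 -0.55923971  0.38621578]
(array([0.26172819, 0.38582221, 0.00490051]), array([-0.00160207, -0.00056441, -0.00526153]))
[[346.99090015 331.25034561]
 [370.45973272 331.09421653]
 [323.50587058 331.36353158]
 [391.50155381 288.72662944]
 [300.08996416 289.21469302]
 [384.16485171 375.58746677]
 [303.34332085 376.05326449]
 [372.19040328 347.39296479]
 [323.53190336 347.6822396 ]]
```

View pics/w1.png

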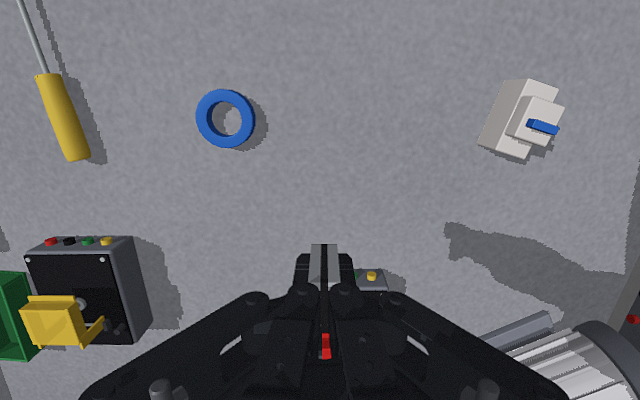

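```bash
cat >> h.py <<'E'
def go(C,t=35):
    a=np.radians(t);return delta(st2w(np.array(C)-11*np.array([np.cos(a),0,np.sin(a)])),goal(t))
E
python3 - <<'E'
from h import *
print(go((-75,0,110)))
E
```

```text
(array([0.28093555, 1.25276816, 1.1180617 ]), array([-0.77985852,  0.00279153, -0.00702615]))
```

Emit:
{"name": "drive_tool", "arguments": {
  "series": [
    {"turn": [0, 0, 0], "slide": [0.07, 0.31, 0.28], "grip": 1},
    {"turn": [0, 0, 0], "slide": [0.07, 0.31, 0.28], "grip": 1},
    {"turn": [0, 0, 0], "slide": [0.07, 0.31, 0.28], "grip": 1},
    {"turn": [0, 0, 0], "slide": [0.07, 0.32, 0.28], "grip": 1},
    {"turn": [-0.195, 0, 0], "slide": [0, 0, 0], "grip": 1},
    {"turn": [-0.195, 0, 0], "slide": [0, 0, 0], "grip": 1},
    {"turn": [-0.195, 0, 0], "slide": [0, 0, 0], "grip": 1},
    {"turn": [-0.195, 0, 0], "slide": [0, 0, 0], "grip": 1}
  ]
}}

```text
clock: 5.25
tcp_pos: [547.2, 163.7, 104.9]
tcp_rot: [0.644, 0.702, 0.224, 0.206]
force: [-0.1, -0.8, 1.1]
width: -0.001
```

```bash
python3 - <<'E'
from h import *
s=get_state();print(s['clock'],corner(s),s['q'],s['force'])
print(go((-45,0,69)))
snap('side','s2',(200,140,400,290),4)
snap('wrist','w2')
E
```

```text
5.25 [-74.75842949  -3.01374562 111.29284841] [ 0.21464849 -0.44619108 -0.73054296  0.67235439 -0.07453303  0.10421307] [-0.12507554 -0.81870096  1.0546306 ]
(array([ 0.0327315 , -0.00278331,  0.51612117]), array([ 0.00910135,  0.00878441, -0.01115042]))
```

View pics/s2.png

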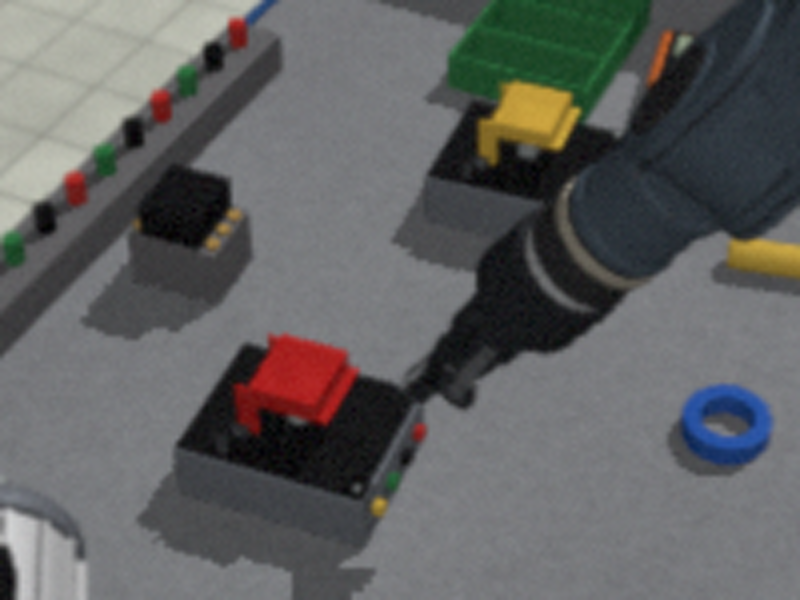

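View pics/w2.png

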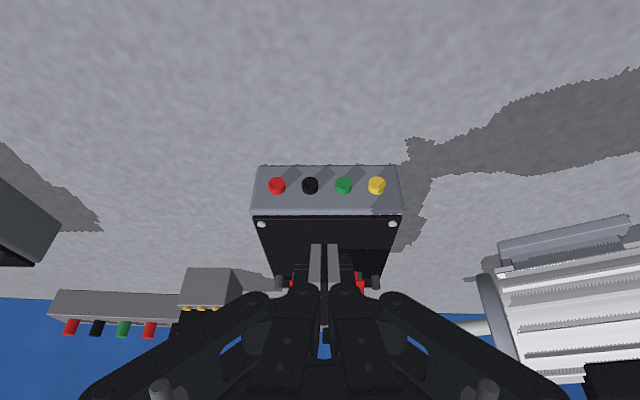

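```bash
python3 - <<'E'
from h import *
D=np.load('pics/w2.npz');m={k:D[k] for k in('mtx','dist_coeffs','extrinsics')}
im=D['im'];h=cv2.cvtColor(im,cv2.COLOR_RGB2HSV)
for p,z in [((252,214),50),((403,214),50),((262,224),50),((392,224),50),((259,166),0),((395,166),0)]: print(p,w2st(plane(m,p,z)[0]))
print(h[205:222,300,2],h[205:222,380,2])
red=((h[...,0]<6)|(h[...,0]>174))&(h[...,1]>180)&(h[...,2]>90)
ys,xs=np.where(red&(np.arange(400)[:,None]>250)); print(xs.min(),xs.max(),ys.min(),ys.max())
for x in (xs.min(),xs.max()):
  k=xs==x; print(x,ys[k].min(),ys[k].max())
print([w2st(plane(m,(x,275),80)[0]) for x in (288,366)])
cv2.imwrite('pics/w2c.png',cv2.resize(im[190:320,230:420,::-1],None,fx=4,fy=4,interpolation=cv2.INTER_CUBIC))
E
```

```text
(252, 214) [-72.34728929 -52.05708344  50.        ]
(403, 214) [-71.71801201  49.77258061  50.        ]
(262, 224) [-59.49614452 -47.52817953  50.        ]
(392, 224) [-58.95618677  44.5344006   50.        ]
(259, 166) [-65.5861492  -55.11414042   0.        ]
(395, 166) [-64.79986019  52.48804031   0.        ]
[125 123 122 134 142 152 161 161 157 155  45  21  25  34  56  33  35] [107 107 102 108 111 113 117 109 117 168  50  26  31  33  47  31  37]
63 364 271 338
63 331 333
364 281 284
[array([-40.15654671, -28.92409809,  80.        ]), array([-39.95684405,  25.70418684,  80.        ])]
```

View pics/w2c.png

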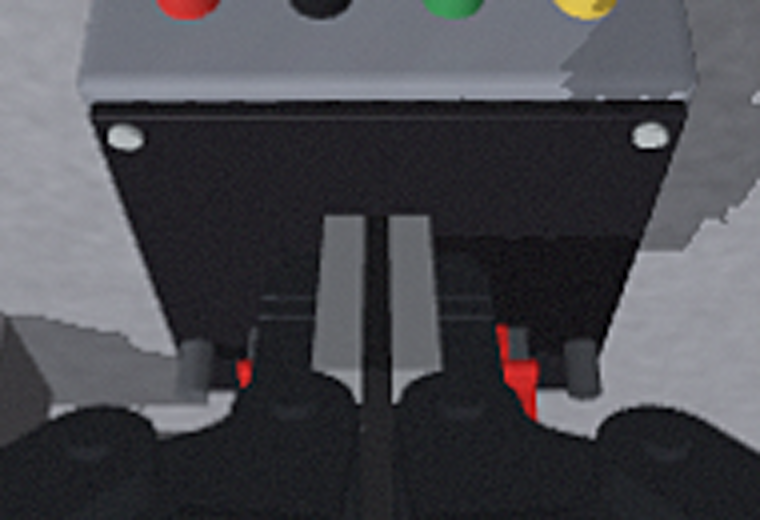

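```bash
sed -i 's/174.8/173.5/' h.py; python3 - <<'E'
from h import *
print(go((-46,0,68)))
E
```

```text
(array([0.02677106, 0.17646828, 0.46128813]), array([-0.02306485,  0.0102686 , -0.0078712 ]))
```

```bash
python3 - <<'E'
from h import *
for i in range(2):
    s=get_state();print(s['clock'],s['tcp_pos'],corner(s),s['joint_vel'],s['force'])
    print(go((-46,0,68)))
E
```

```text
5.35 [535.42968836 161.99997619  90.09962272] [-86.31706581  -2.26597788  96.24481496] [-0.0065434   0.10201611  0.21110268  0.08101563  0.01258848  0.00167362] [-1.67447484 -0.2092494  -3.11028242]
(array([0.02677106, 0.17646828, 0.46128813]), array([-0.02306485,  0.0102686 , -0.0078712 ]))
5.35 [535.42968836 161.99997619  90.09962272] [-86.31706581  -2.26597788  96.24481496] [-0.0065434   0.10201611  0.21110268  0.08101563  0.01258848  0.00167362] [-1.67447484 -0.2092494  -3.11028242]
(array([0.02677106, 0.17646828, 0.46128813]), array([-0.02306485,  0.0102686 , -0.0078712 ]))
```

Emit:
{"name": "drive_tool", "arguments": {
  "series": [
    {"turn": [0, 0, 0], "slide": [0, 0, 0], "grip": 1},
    {"turn": [0, 0, 0], "slide": [0, 0, 0], "grip": 1}
  ]
}}

```text
clock: 5.6
tcp_pos: [551.3, 165.5, 110.2]
tcp_rot: [0.643, 0.702, 0.225, 0.206]
force: [0.8, 0.4, 0.7]
width: -0.004
```

```bash
python3 - <<'E'
from h import *
s=get_state();print(s['clock'],s['tcp_pos'],s['tcp_rot'],corner(s),s['joint_vel'],s['force'])
print(go((-46,0,68)))
E
```

```text
5.6 [551.28192636 165.51276424 110.20832194] [0.64329282 0.70222052 0.22523949 0.20573735] [-70.3686739   -0.3423772  116.59969925] [0.00524611 0.01216832 0.01752518 0.00128432 0.00064083 0.00019522] [0.75087513 0.39892278 0.72218964]
(array([ 0.00448564, -0.08408109,  0.53610747]), array([ 0.01163496,  0.00642371, -0.01094665]))
```

Emit:
{"name": "drive_tool", "arguments": {
  "series": [
    {"turn": [0, 0, 0], "slide": [0, 0, 0], "grip": 1},
    {"turn": [0, 0, 0], "slide": [0, 0, 0], "grip": 1}
  ]
}}

```text
clock: 5.85
tcp_pos: [548.7, 165.6, 106.4]
tcp_rot: [0.643, 0.703, 0.223, 0.204]
force: [0.1, -0.4, -0.3]
width: 0.002
```

```bash
python3 - <<'E'
from h import *
def p():
    s=get_state();print(s['clock'],s['tcp_pos'],corner(s),s['joint_vel'].round(3) if hasattr(s['joint_vel'],'round') else s['joint_vel'])
p()
m,im=snap('wrist','w3');p()
for q,z in [((252,214),50),((403,214),50)]: print(q,w2st(plane(m,q,z)[0]))
cv2.imwrite('pics/w3c.png',cv2.resize(im[150:320,230:420,::-1],None,fx=4,fy=3.5,interpolation=cv2.INTER_CUBIC))
E
```

```text
5.85 [548.71055502 165.55709543 106.40445127] [-7.28884542e+01 -3.53641542e-02  1.12746696e+02] [ 0.003 -0.006 -0.028 -0.003 -0.002 -0.001]
5.9 [548.13642099 165.50183174 105.60708599] [-7.34590577e+01 -3.25415584e-02  1.11940583e+02] [ 0.004 -0.007 -0.025 -0.002 -0.002  0.   ]
(252, 214) [-37.69984285 -55.02230273  50.        ]
(403, 214) [-36.60675635  60.22371486  50.        ]
```

View pics/w3c.png

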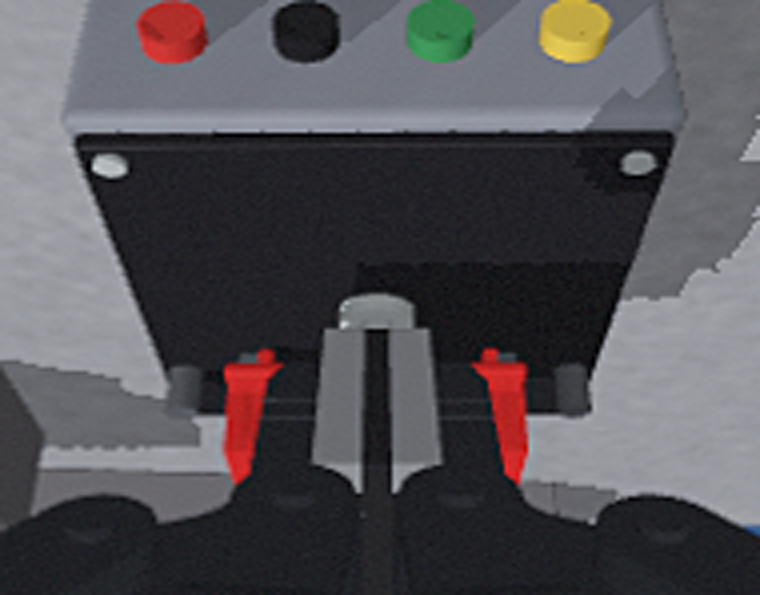

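```bash
python3 - <<'E'
from h import *
D=np.load('pics/w3.npz');m={k:D[k] for k in('mtx','dist_coeffs','extrinsics')}
im=D['im'];h=cv2.cvtColor(im,cv2.COLOR_RGB2HSV)
print(h[170:195,300,2]);print(h[130:160,275,2])
for p,z in [((249.5,188),50),((398.8,188),50),((257.2,197.1),50),((389.5,196.3),50)]: print(p,w2st(plane(m,p,z)[0]))
# bench edge of front face
for r in range(90,170,1):
  pass
cv2.imwrite('pics/w3d.png',im[90:220,200:440,::-1])
g=cv2.cvtColor(im,cv2.COLOR_RGB2GRAY).astype(int)
print(g[100:160,330])
E
```

```text
[128 131 128 129 128 126 132 132 130 131 132 143 151 161 169 163 160 162
   8  27  37  45  43  40  42]
[161 159 162 159 160 160 162 163 167 173 121 106 128 127 127 125 128 124
 127 132 135 184 179 177 175 177 176 176 175 177]
(249.5, 188) [-69.99677699 -50.19096546  50.        ]
(398.8, 188) [-69.03947948  50.8291098   50.        ]
(257.2, 197.1) [-59.51415855 -46.92773293  50.        ]
(389.5, 196.3) [-59.5869414   46.09604427  50.        ]
[160 157 159 155 155 157 157 158 158 158 156 155 153 151 157 157 156 158
 157 155 158 159 159 158 163 162 161 162 162 158 156 154 155 152 155 159
 156 159 164 165  75 116 116 115 114 117 113  98  97  99 115 120 119 120
 118 120 120 123 120 123]
```

Emit:
{"name": "drive_tool", "arguments": {
  "series": [
    {"turn": [0, 0, 0], "slide": [0, 0, 0], "grip": 1}
  ]
}}

```text
clock: 6.02
tcp_pos: [547.2, 165.4, 104.5]
tcp_rot: [0.644, 0.704, 0.222, 0.203]
force: [0.1, -0.0, 0.3]
width: -0.0
```

```bash
python3 - <<'E'
from h import *
D=np.load('pics/w3.npz');m={k:D[k] for k in('mtx','dist_coeffs','extrinsics')}
print(w2st(plane(m,(330,139.5),0)[0]))
s=get_state();print(s['clock'],corner(s),s['joint_vel'].round(3),s['force'])
print(go((-48,0,68)))
E
```

```text
[-66.78055668   4.89194477   0.        ]
6.025 [-7.43474232e+01 -2.12186368e-02  1.10793117e+02] [ 0.001 -0.007 -0.015 -0.003 -0.001 -0.001] [ 0.13567025 -0.00521294  0.26285116]
(array([ 0.00173727, -0.03039762,  0.50144488]), array([ 0.00194186,  0.00638757, -0.00901305]))
```

Emit:
{"name": "drive_tool", "arguments": {
  "series": [
    {"turn": [0, 0, -0.009], "slide": [0, -0.01, 0.1], "grip": 1},
    {"turn": [0, 0, 0], "slide": [0, -0.01, 0.1], "grip": 1},
    {"turn": [0, 0, 0], "slide": [0, 0, 0.1], "grip": 1},
    {"turn": [0, 0, 0], "slide": [0, 0, 0.1], "grip": 1},
    {"turn": [0, 0, 0], "slide": [0, 0, 0.08], "grip": 1},
    {"turn": [0, 0, 0], "slide": [0, 0, 0], "grip": 1},
    {"turn": [0, 0, 0], "slide": [0, 0, 0], "grip": 1},
    {"turn": [0, 0, 0], "slide": [0, 0, 0], "grip": 1}
  ]
}}

```text
clock: 7.02
tcp_pos: [573.1, 167.7, 64.6]
tcp_rot: [0.641, 0.706, 0.222, 0.205]
force: [-0.2, 0.5, -0.2]
width: -0.001
```

```bash
python3 - <<'E'
from h import *
s=get_state();print(s['clock'],corner(s),s['joint_vel'].round(3),s['force'])
print(go((-28,0,70)))
snap('side','s3',(230,180,350,280),6)
E
```

```text
7.025 [-48.38475166  -0.15738902  70.91149697] [ 0.001 -0.003 -0.003  0.     0.001  0.   ] [-0.16775172  0.49213616 -0.18646166]
(array([0.00218369, 0.16140714, 0.12452322]), array([ 0.00354672,  0.00619585, -0.00010297]))
```

View pics/s3.png

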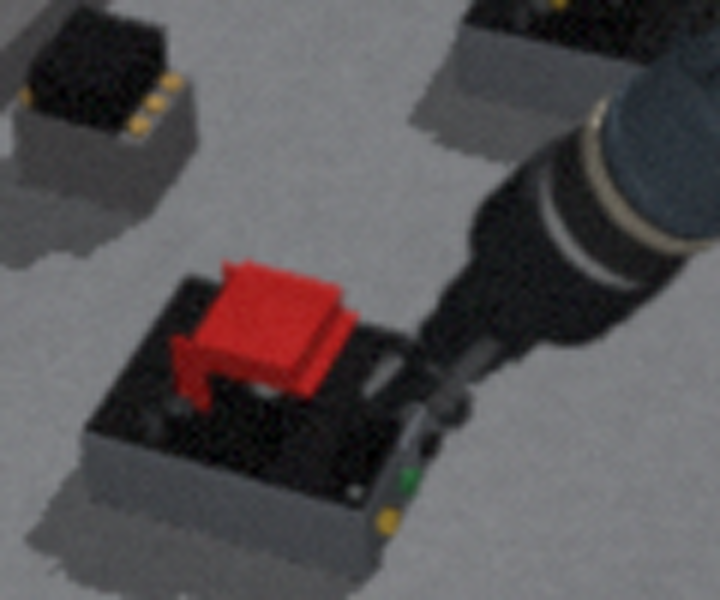

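Emit:
{"name": "drive_tool", "arguments": {
  "series": [
    {"turn": [0, 0, 0], "slide": [0, 0.05, 0.035], "grip": 1},
    {"turn": [0, 0, 0], "slide": [0, 0.05, 0.035], "grip": 1},
    {"turn": [0, 0, 0], "slide": [0, 0.05, 0.035], "grip": 1},
    {"turn": [0, 0, 0], "slide": [0, 0, 0], "grip": 1},
    {"turn": [0, 0, 0], "slide": [0, 0, 0], "grip": 1}
  ]
}}

```text
clock: 7.7
tcp_pos: [590.9, 169.3, 63.7]
tcp_rot: [0.641, 0.706, 0.222, 0.204]
force: [-0.5, 0.1, -0.2]
width: -0.003
```

```bash
python3 - <<'E'
from h import *
s=get_state();print(s['clock'],corner(s),s['joint_vel'].round(3),s['force'])
print(go((-22,0,84)))
snap('side','s4',(230,180,350,280),6)
E
```

```text
7.7 [-30.4915482   -0.31559794  70.00410171] [ 0.001 -0.004 -0.005  0.001 -0.001 -0.   ] [-0.53393753  0.10672346 -0.232828  ]
(array([ 0.00282456,  0.14991365, -0.06591015]), array([ 1.50629000e-03,  6.45465868e-03, -8.92138614e-05]))
```

View pics/s4.png

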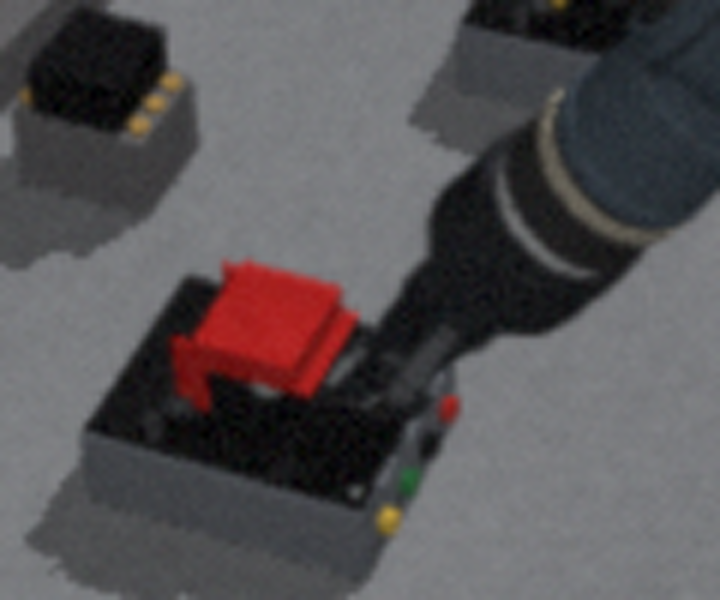

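Emit:
{"name": "drive_tool", "arguments": {
  "series": [
    {"turn": [0, 0, 0], "slide": [0, 0.04, -0.02], "grip": 1},
    {"turn": [0, 0, 0], "slide": [0, 0.04, -0.02], "grip": 1},
    {"turn": [0, 0, 0], "slide": [0, 0.04, -0.02], "grip": 1},
    {"turn": [0, 0, 0], "slide": [0, 0.03, -0.01], "grip": 1},
    {"turn": [0, 0, 0], "slide": [0, 0, 0], "grip": 1},
    {"turn": [0, 0, 0], "slide": [0, 0, 0], "grip": 1}
  ]
}}

```text
clock: 8.5
tcp_pos: [599.1, 170.2, 78.1]
tcp_rot: [0.641, 0.706, 0.222, 0.204]
force: [-0.5, -0.3, -0.5]
width: 0.001
```

```bash
python3 - <<'E'
from h import *
s=get_state();print(s['clock'],corner(s),s['joint_vel'].round(3),s['force'])
snap('side','s5',(230,180,350,280),6)
m,im=snap('wrist','w5',(180,150,460,330),2.8)
E
```

```text
8.5 [-22.28025463  -0.25548291  84.435149  ] [-0.     0.    -0.004 -0.     0.    -0.   ] [-0.50934749 -0.31615492 -0.47044331]
```

View pics/s5.png

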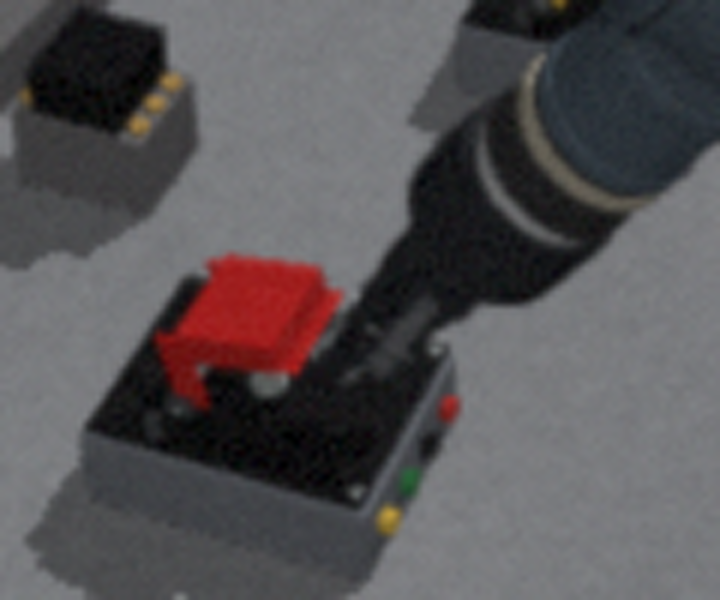

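View pics/w5.png

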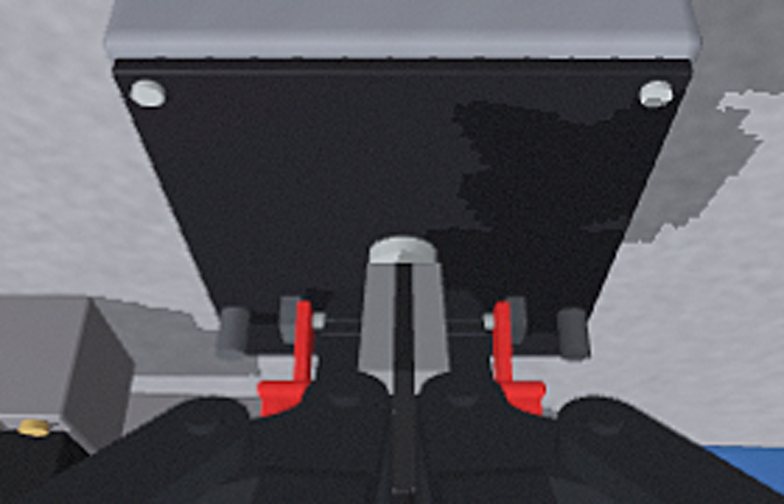

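Emit:
{"name": "drive_tool", "arguments": {
  "series": [
    {"turn": [0, 0, 0], "slide": [0, 0.035, 0.03], "grip": 1},
    {"turn": [0, 0, 0], "slide": [0, 0.035, 0.03], "grip": 1},
    {"turn": [0, 0, 0], "slide": [0, 0.035, 0.03], "grip": 1},
    {"turn": [0, 0, 0], "slide": [0, 0.035, 0.03], "grip": 1},
    {"turn": [0, 0, 0], "slide": [0, 0, 0], "grip": 1},
    {"turn": [0, 0, 0], "slide": [0, 0, 0], "grip": 1}
  ]
}}

```text
clock: 9.35
tcp_pos: [617.5, 171.9, 76.3]
tcp_rot: [0.641, 0.706, 0.222, 0.204]
force: [0.4, 0.4, -0.6]
width: 0.004
```

```bash
python3 - <<'E'
from h import *
s=get_state();print(s['clock'],corner(s),s['joint_vel'].round(3),s['force'])
snap('side','s6',(230,180,350,280),6)
m,im=snap('wrist','w6',(180,150,460,330),2.8)
print(go((6,0,83)))
E
```

```text
9.35 [-3.79056062 -0.34778292 82.63320169] [ 0.001 -0.007 -0.003  0.002  0.     0.   ] [ 0.43836867  0.38804282 -0.56379366]
(array([0.00385154, 0.08275553, 0.05399038]), array([ 0.00199418,  0.00650489, -0.00013552]))
```

View pics/s6.png

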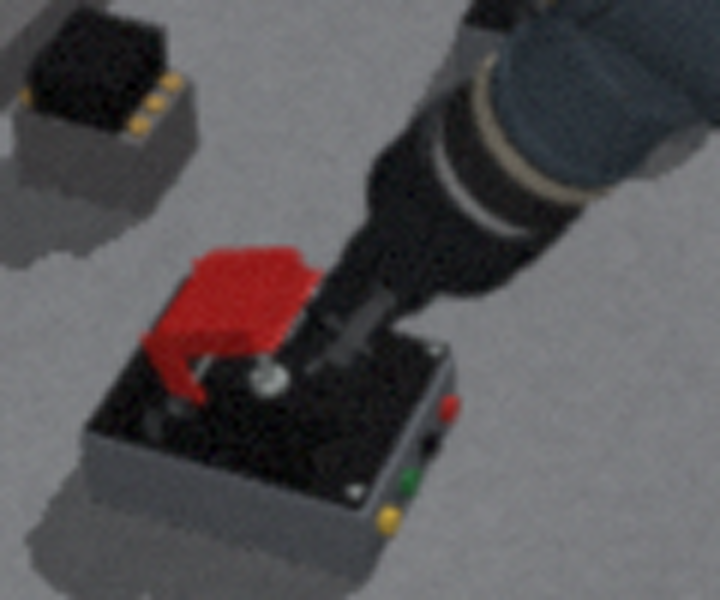

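View pics/w6.png

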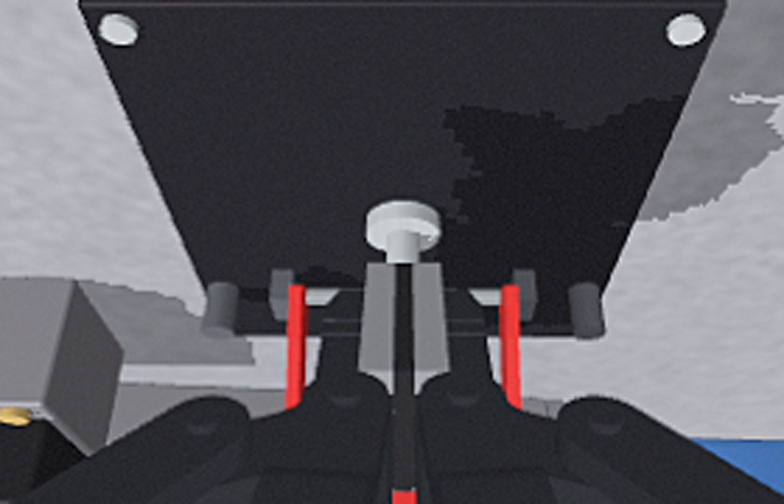

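Emit:
{"name": "drive_tool", "arguments": {
  "series": [
    {"turn": [0, 0, 0], "slide": [0, 0.03, 0.02], "grip": 1},
    {"turn": [0, 0, 0], "slide": [0, 0.03, 0.02], "grip": 1},
    {"turn": [0, 0, 0], "slide": [0, 0.03, 0.02], "grip": 1},
    {"turn": [0, 0, 0], "slide": [0, 0, 0], "grip": 1},
    {"turn": [0, 0, 0], "slide": [0, 0, 0], "grip": 1}
  ]
}}

```text
clock: 10.07
tcp_pos: [628.5, 173.0, 76.9]
tcp_rot: [0.641, 0.706, 0.222, 0.204]
force: [-0.9, -0.5, -0.5]
width: 0.001
```

```bash
python3 - <<'E'
from h import *
s=get_state();print(s['clock'],corner(s),s['joint_vel'].round(3),s['force'])
snap('side','s7',(230,180,350,280),6)
m,im=snap('wrist','w7',(180,150,460,330),2.8)
E
```

```text
10.075 [ 7.25820635 -0.34194842 83.24390541] [ 0.    -0.004 -0.001 -0.     0.001  0.001] [-0.87621384 -0.52513724 -0.46075597]
```

View pics/s7.png

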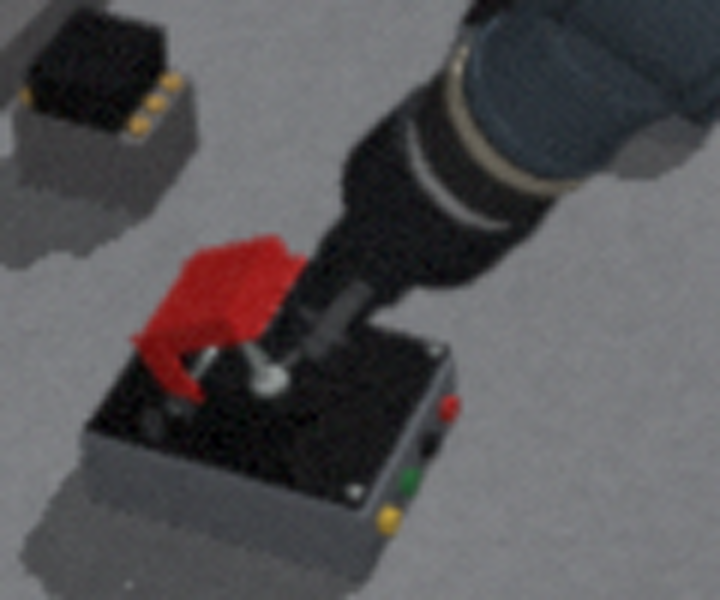

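View pics/w7.png

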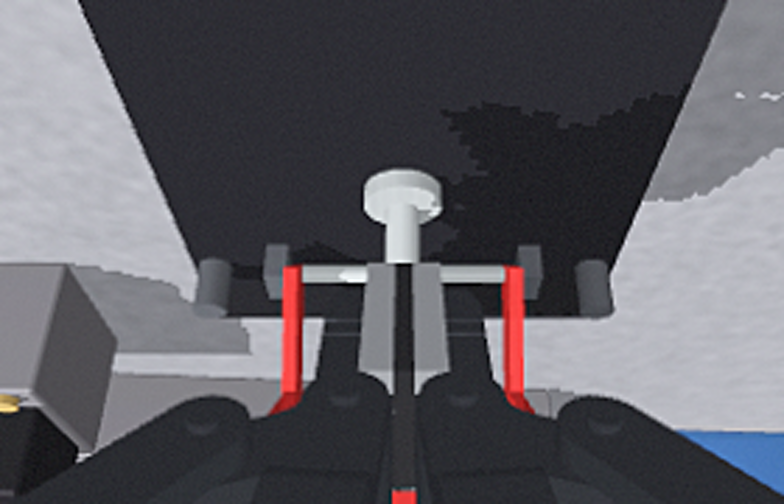

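Emit:
{"name": "drive_tool", "arguments": {
  "series": [
    {"turn": [0, 0, 0], "slide": [0, 0.017, 0.013], "grip": 1},
    {"turn": [0, 0, 0], "slide": [0, 0, 0], "grip": 1},
    {"turn": [0, 0, 0], "slide": [0, 0, 0], "grip": 1}
  ]
}}

```text
clock: 10.55
tcp_pos: [629.7, 173.1, 76.6]
tcp_rot: [0.641, 0.706, 0.221, 0.204]
force: [-6.4, -2.4, 3.5]
width: 0.001
```

Emit:
{"name": "drive_tool", "arguments": {
  "series": [
    {"turn": [0, 0, 0], "slide": [0, 0.017, 0.013], "grip": 1},
    {"turn": [0, 0, 0], "slide": [0, 0, 0], "grip": 1},
    {"turn": [0, 0, 0], "slide": [0, 0, 0], "grip": 1}
  ]
}}

```text
clock: 10.92
tcp_pos: [630.3, 173.2, 76.2]
tcp_rot: [0.641, 0.706, 0.22, 0.203]
force: [-16.9, -2.2, 9.8]
width: 0.0
```

```bash
python3 - <<'E'
from h import *
s=get_state();print(s['clock'],corner(s),s['force'],s['effort'],s['moment'])
E
```

```text
10.925 [ 9.10527725 -0.31583624 82.48037277] [-16.92680557  -2.20016509   9.7691973 ] [-1.28535636e+00 -2.37174439e+01  3.60325348e+01 -7.86903173e+00
 -1.62842253e-02 -1.34377118e-02] [-0.37355085  2.11515022 -0.1971494 ]
```

Emit:
{"name": "drive_tool", "arguments": {
  "series": [
    {"turn": [0, 0, 0], "slide": [0, -0.045, -0.032], "grip": 1},
    {"turn": [0, 0, 0], "slide": [0, -0.045, -0.032], "grip": 1},
    {"turn": [0, 0, 0], "slide": [0, -0.045, -0.032], "grip": 1},
    {"turn": [0, 0, 0], "slide": [0, -0.045, -0.032], "grip": 1},
    {"turn": [0, 0, 0], "slide": [0, -0.045, -0.032], "grip": 1},
    {"turn": [0, 0, 0], "slide": [0, -0.045, -0.032], "grip": 1},
    {"turn": [0, 0, 0], "slide": [0, 0, 0], "grip": 1}
  ]
}}

```text
clock: 11.8
tcp_pos: [599.0, 170.2, 76.6]
tcp_rot: [0.641, 0.706, 0.222, 0.204]
force: [-0.9, -0.7, -0.6]
width: -0.004
```

```bash
python3 - <<'E'
from h import *
s=get_state();print(s['clock'],corner(s),s['force'])
snap('side','s8',(230,180,350,280),6)
print(go((-30,0,71)))
E
```

```text
11.8 [-22.34638201  -0.22908564  82.92409145] [-0.88199433 -0.69943697 -0.57247562]
(array([ 0.00255155, -0.13484832,  0.05310017]), array([2.22259014e-03, 6.32601760e-03, 3.35391262e-05]))
```

View pics/s8.png

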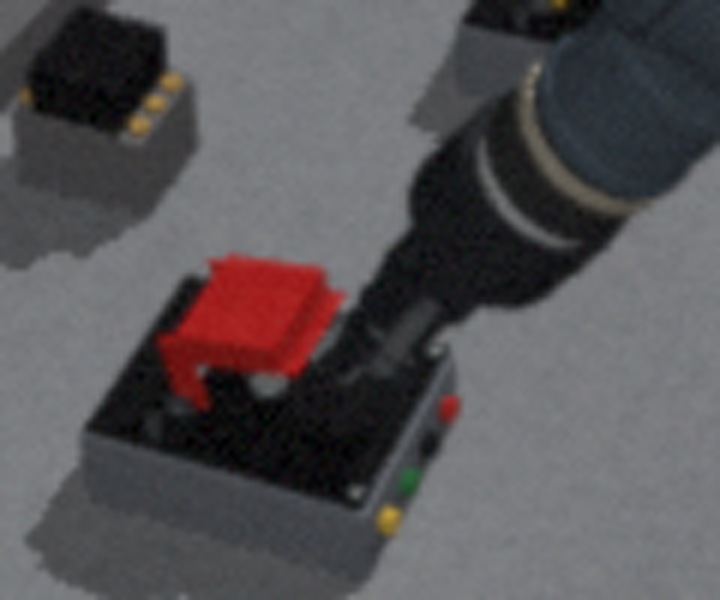

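Guard is following the finger down. Now down and out along the way it came.

Emit:
{"name": "drive_tool", "arguments": {
  "series": [
    {"turn": [0, 0, 0], "slide": [0, -0.045, 0.018], "grip": 1},
    {"turn": [0, 0, 0], "slide": [0, -0.045, 0.018], "grip": 1},
    {"turn": [0, 0, 0], "slide": [0, -0.045, 0.018], "grip": 1},
    {"turn": [0, 0, 0], "slide": [0, 0, 0], "grip": 1},
    {"turn": [0, 0, 0], "slide": [0, -0.05, -0.035], "grip": 1},
    {"turn": [0, 0, 0], "slide": [0, -0.05, -0.035], "grip": 1},
    {"turn": [0, 0, 0], "slide": [0, -0.05, -0.035], "grip": 1},
    {"turn": [0, 0, 0], "slide": [0, -0.05, -0.035], "grip": 1}
  ]
}}

```text
clock: 12.85
tcp_pos: [566.9, 167.1, 64.7]
tcp_rot: [0.641, 0.706, 0.222, 0.204]
force: [-0.5, 0.1, -0.3]
width: 0.002
```

Emit:
{"name": "drive_tool", "arguments": {
  "series": [
    {"turn": [0, 0, 0], "slide": [0, 0, -0.1], "grip": 1},
    {"turn": [0, 0, 0], "slide": [0, 0, -0.15], "grip": 1},
    {"turn": [0, 0, 0], "slide": [0, 0, -0.15], "grip": 1},
    {"turn": [0, 0, 0], "slide": [0, 0, -0.15], "grip": 1},
    {"turn": [0, 0, 0], "slide": [0, 0, -0.15], "grip": 1},
    {"turn": [0, 0, 0], "slide": [0, 0, -0.1], "grip": 1},
    {"turn": [0, 0, 0], "slide": [0, 0, 0], "grip": 1},
    {"turn": [0, 0, 0], "slide": [0, 0, 0], "grip": 1}
  ]
}}

```text
clock: 13.85
tcp_pos: [521.4, 163.0, 129.6]
tcp_rot: [0.641, 0.706, 0.222, 0.204]
force: [-0.1, 0.5, -0.2]
width: 0.003
```

```bash
python3 - <<'E'
from h import *
s=get_state();print(s['clock'],corner(s),s['force'])
snap('side','s9',(230,150,370,280),5)
m,im=snap('wrist','w9',(160,100,480,360),2.4)
snap('top','t9',(220,130,420,230),4)
E
```

```text
13.85 [-100.3130938    0.1579757  135.9484529] [-0.14738178  0.49484983 -0.20631607]
```

View pics/s9.png

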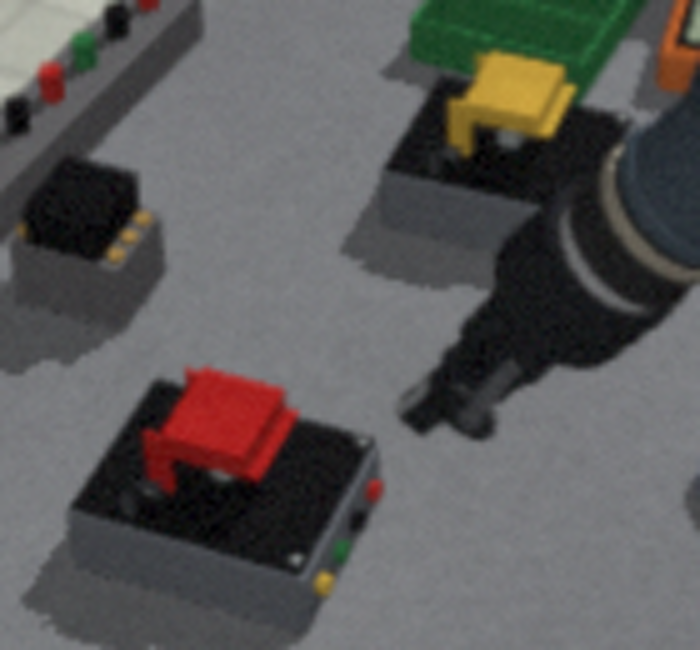

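View pics/w9.png

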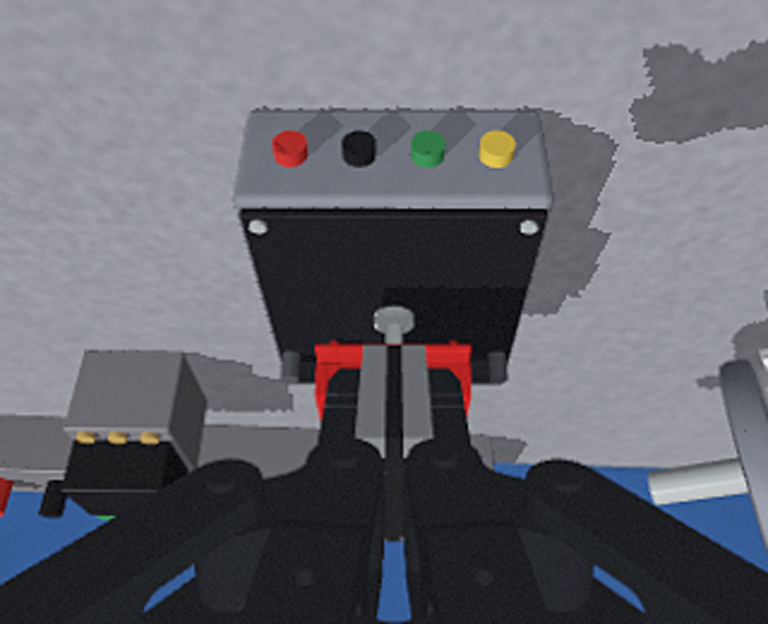

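View pics/t9.png

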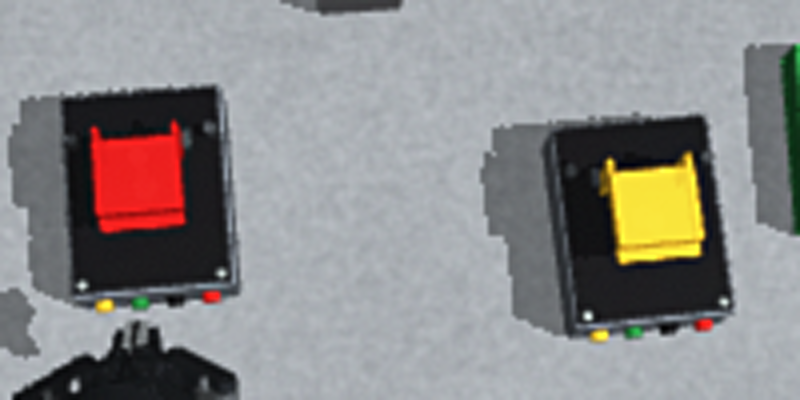

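```bash
python3 - <<'E'
from h import *
D=np.load('pics/w9.npz');m={k:D[k] for k in('mtx','dist_coeffs','extrinsics')}
f=lambda pts,o,k: ((proj(m,[st2w(p) for p in pts])-o)*k).round(0).tolist()
P=[(0,0,50),(6.2,0,67),(12.3,0,83.8),(-6.2,0,67),(-12.3,0,83.8),(-34,0,80)]
print(f(P,(160,100),2.4))
for n in ('s9','side1'):
  D=np.load(f'pics/{n}.npz');m={k:D[k] for k in('mtx','dist_coeffs','extrinsics')}
  print(f(P,(230,150),5))
a=np.load('pics/side1.npz')['im'];b=np.load('pics/s9.npz')['im']
c=np.hstack([x[215:260,245:305,::-1] for x in (a,b)])
cv2.imwrite('pics/cmp.png',cv2.resize(c,None,fx=6.5,fy=6.5,interpolation=cv2.INTER_CUBIC))
E
```

```text
[[394.0, 314.0], [394.0, 359.0], [394.0, 404.0], [394.0, 344.0], [394.0, 377.0], [394.0, 340.0]]
[[224.0, 468.0], [211.0, 444.0], [199.0, 419.0], [232.0, 450.0], [241.0, 431.0], [279.0, 446.0]]
[[224.0, 468.0], [211.0, 444.0], [199.0, 419.0], [232.0, 450.0], [241.0, 431.0], [279.0, 446.0]]
```

View pics/cmp.png

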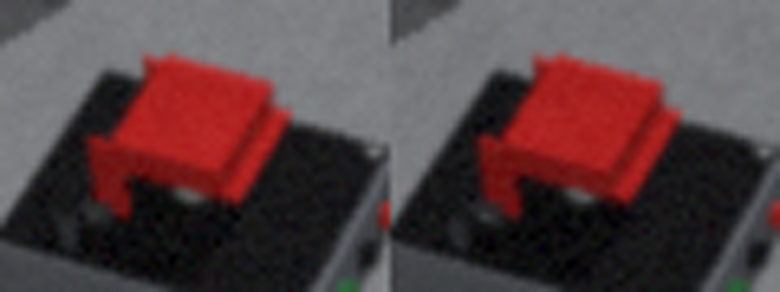

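Emit:
{"name": "drive_tool", "arguments": {
  "series": [
    {"turn": [0, 0, 0], "slide": [-0.18, -0.21, 0.04], "grip": 1},
    {"turn": [0, 0, 0], "slide": [-0.18, -0.21, 0.04], "grip": 1},
    {"turn": [0, 0, 0], "slide": [-0.18, -0.21, 0.04], "grip": 1},
    {"turn": [0, 0, 0], "slide": [-0.18, -0.2, 0.03], "grip": 1},
    {"turn": [0, 0, 0], "slide": [0, 0, 0], "grip": 1},
    {"turn": [0, 0, 0], "slide": [0, 0, 0], "grip": 1},
    {"turn": [0, 0, 0], "slide": [0, 0, 0], "grip": 1},
    {"turn": [0, 0, 0], "slide": [0, 0, 0], "grip": 1}
  ]
}}

```text
clock: 15.0
tcp_pos: [469.9, 86.1, 71.2]
tcp_rot: [0.641, 0.706, 0.222, 0.204]
force: [0.3, 0.0, -0.4]
width: -0.003
```

```bash
python3 - <<'E'
from h import *
s=get_state();print(s['clock'],corner(s),s['force'])
m,im=snap('wrist','w10',(320,180,480,300),5)
P=[(0,0,50),(6.2,0,67),(12.3,0,83.8),(-6.2,0,67),(-12.3,0,83.8),(-34,0,80)]
print(((proj(m,[st2w(p) for p in P])-(320,180))*5).round())
E
```

```text
15.0 [-159.03492088  -71.36734629   77.52550067] [ 2.75219671e-01  6.29575954e-05 -3.89412634e-01]
[[368. 642.]
 [373. 736.]
 [378. 832.]
 [385. 721.]
 [404. 807.]
 [426. 759.]]
```

View pics/w10.png

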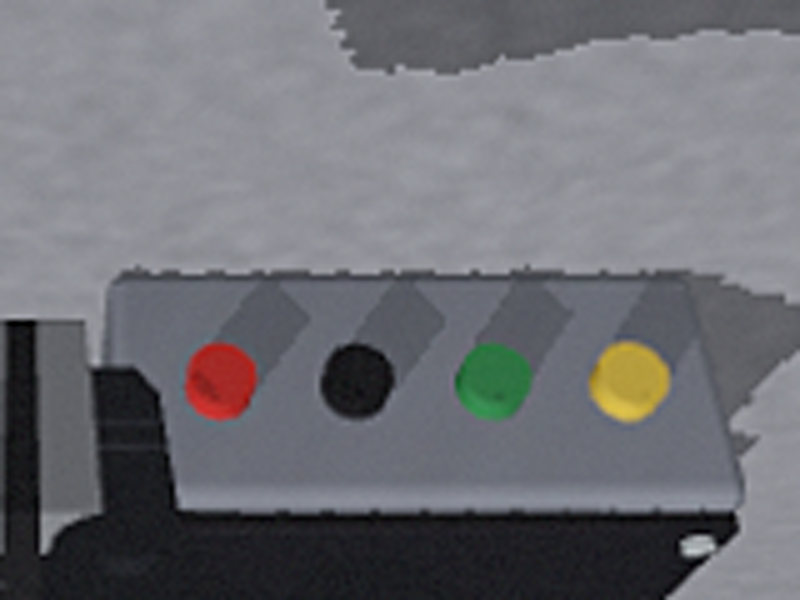

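```bash
python3 - <<'E'
from h import *
im=np.load('pics/w10.npz')['im']
cv2.imwrite('pics/w10b.png',cv2.resize(im[280:380,320:480,::-1],None,fx=5,fy=5,interpolation=cv2.INTER_CUBIC))
E
```

```text
(no output)
```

View pics/w10b.png

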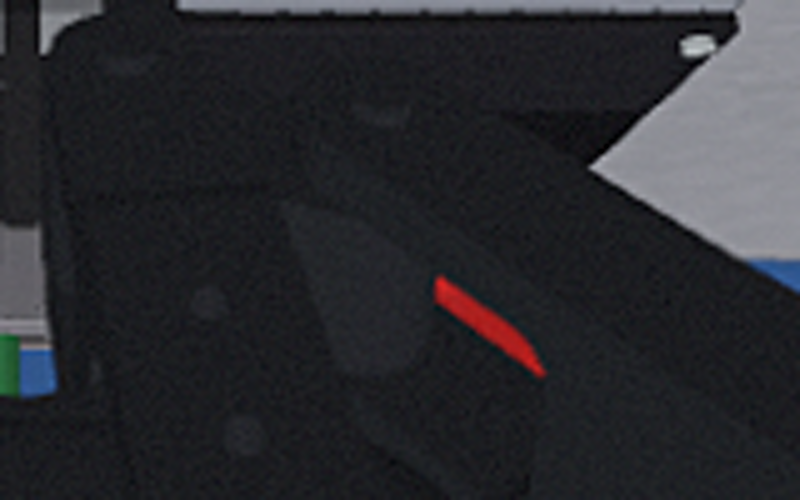

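Emit:
{"name": "drive_tool", "arguments": {
  "series": [
    {"turn": [0, 0, 0], "slide": [0, 0.1, -0.14], "grip": 1},
    {"turn": [0, 0, 0], "slide": [0, 0.1, -0.14], "grip": 1},
    {"turn": [0, 0, 0], "slide": [0, 0.09, -0.13], "grip": 1},
    {"turn": [-0.15, 0, 0], "slide": [0, 0, 0], "grip": 1},
    {"turn": [-0.15, 0, 0], "slide": [0, 0, 0], "grip": 1},
    {"turn": [-0.14, 0, 0], "slide": [0, 0, 0], "grip": 1},
    {"turn": [0, 0, 0], "slide": [0, 0, 0], "grip": 1},
    {"turn": [0, 0, 0], "slide": [0, 0, 0], "grip": 1}
  ]
}}

```text
clock: 16.05
tcp_pos: [515.9, 98.5, 116.9]
tcp_rot: [0.602, 0.661, 0.328, 0.305]
force: [-0.2, -0.3, 0.2]
width: 0.0
```

Emit:
{"name": "drive_tool", "arguments": {
  "series": [
    {"turn": [0, 0, 0], "slide": [0, 0, 0], "grip": 1},
    {"turn": [0, 0, 0], "slide": [0, 0, 0], "grip": 1},
    {"turn": [0, 0, 0], "slide": [0, 0, 0], "grip": 1}
  ]
}}

```text
clock: 16.42
tcp_pos: [516.1, 98.3, 116.7]
tcp_rot: [0.602, 0.661, 0.328, 0.305]
force: [-0.7, -0.0, -0.6]
width: -0.004
```

```bash
python3 - <<'E'
from h import *
s=get_state();print(s['clock'],s['tcp_pos'],s['force'])
m,im=snap('wrist','w11')
P=[(0,0,50),(6.2,0,67),(12.3,0,83.8),(-6.2,0,67),(-12.3,0,83.8),(-34,0,80)]
q=proj(m,[st2w(p) for p in P]);print(q.round())
a,b=int(q[0,0]),int(q[1,1]);a=max(a-80,0);b=max(b-60,0)
cv2.imwrite('pics/w11b.png',cv2.resize(im[b:b+110,a:a+160,::-1],None,fx=5,fy=5,interpolation=cv2.INTER_CUBIC));print(((q-(a,b))*5).round())
E
```

```text
16.425 [516.05727112  98.33430787 116.73770044] [-0.69324165 -0.03381273 -0.57568474]
[[390. 204.]
 [390. 223.]
 [390. 241.]
 [393. 219.]
 [395. 236.]
 [401. 227.]]
[[402. 210.]
 [401. 303.]
 [399. 393.]
 [414. 287.]
 [426. 369.]
 [453. 323.]]
```

View pics/w11b.png

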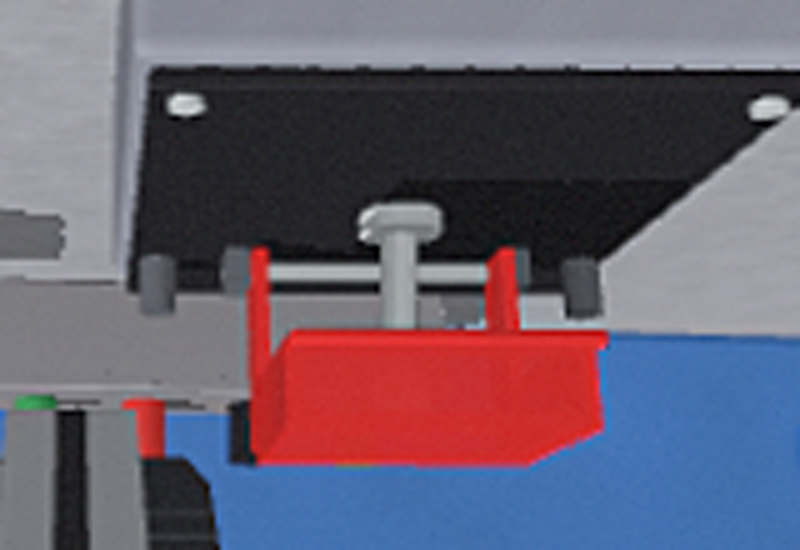

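```bash
python3 - <<'E'
from workcell import bot
print(bot.close_job())
E
```

```text
the job is handed in; nothing more can be done
None
```

The motor supply is switched on: the toggle under the red guard is fully over towards the hinge and the guard is shut over it again. I handed the job in at about 16.5 s on the robot's clock.

- **How it went:** I shut the fingers and tilted them about 35° forward under the lip. I lifted the guard to about 0.2 rad and pushed the toggle over with the guard riding up on the finger, to roughly 0.5 rad. Those two angles come from the geometry and weren't measured. I then drew the finger back out the way it went in.
- **Toggle:** it met its end stop with up to about 20 N on the wrist. The last wrist picture shows the stem within about 2 mm of where it should be when on. At off it would sit several millimetres to one side. The ball itself was hidden behind the guard in every picture, so the angle wasn't measured directly.
- **Guard:** in the last side and top pictures the red guard sits as it did at the start.
- **Everything else:** the yellow switch looks unchanged, and I saw nothing else moved in the parts I checked. The robot stands clear, with less than 1 N on the wrist.
- **What disagreed:**
  - The box position differed by up to about 3 mm between cameras, and the stop came about 3 mm later than I worked out.
  - After one turn the arm's readings swung by about 12–15 mm before settling. I let it settle before going on and took smaller steps near the guard.

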